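Drop a spent sample tube into the counterbalanced waste container

ROBOT

A 6-joint arm with a two-finger parallel gripper is mounted at the origin on the work surface. World frame = base frame: x ahead of the robot, y to its left, z up, the work surface at z = 0. Lengths are in m, angles in rad, forces in N, time in s.
With the tool pointing down it reaches from about 0.425 to 0.95 m from the base axis. Payload 3.5 kg.
Tool frame: the origin (TCP) lies midway between the tips of the shut fingers; the grasp point (between the pads) lies ctrl.grasp_offset behind it (ctrl.grasp_offset is the distance from the TCP to the grasp point, in m); x points along the fingers, y is the direction in which the jaws open and shut, and the axes are right-handed (so a half turn about x gives the same grasp; the last joint's range is limited). The gripper opens to 85 mm and grips with 20 to 120 N. Pads are 22 mm wide; open, the fingers measure 114 mm over their backs; the gripper's body (76 mm by 85 mm) begins 54 mm behind the grasp point. The pads swing forward as they close: fully open they stand 13 mm farther back than shut.
Start: joints at [1.062, 0.286, 1.577, -0, 1.279, -0.15], TCP at [0.237, 0.632, 0.231] pointing down, gripper open.
Joint ranges: [-2.77, 2.77], [-0.9, 2.22], [0.21, 2.48], [-1.53, 4.67], [0.24, 2.81], [-2.84, 2.84]. Speed limits (rad/s): [2.79, 2.79, 3.14, 3.14, 3.14, 3.14].

INTERFACE

Orientations are given as a unit quaternion [x, y, z, w].
In Python, from plant import readout, read_camera, sign_off, ctrl gives the robot as it stands.
- The arm moves only by the tool drive_tool, never from a script. Its argument "steps" is a list of rows, each a list of 5 numbers: the shift along the tool's x, y, z in cm, then the turn about the tool's x in degrees, then the opening, from 0 (shut) to 1 (fully open). A call has 1 to 10 rows; each row shifts and turns the commanded pose from where the row before left it, along the tool's axes as they then stand; what a row does not reach is not made up. A row lasts 1/10 s, in which the tool goes at most 50 mm and 8.59 degrees, less where a joint would pass 70% of its speed; a pose out of reach is approached as far as the arm can. A call is refused whole if a number of a shift passes 5 or a number of a turn 8.59, either way. A call with a gripper value outside its range is refused whole. The fingers move at their own pace and stop on an object; "force" is the grip in N (left out, the last holds). Time passes only in rows, so rows that do not move let the fingers close. It gives the time, the measured TCP pose, the force and the opening at its end, in the units of the state.
- readout.get_state(): the state, without advancing time (a new reading comes with each control period).
- read_camera(name): name is "scene" or "top" or "wrist"; returns a dict with "frame" (420x560x3 uint8, red, green, blue), "vertical_fov" (degrees; the focal length in pixels is half the picture's height over the tangent of half this angle, whatever the lens; pixels are square), "cx", "cy" (the principal point, pixels), "k1" (the pictures are not rectified: a ray, as slopes to the right and down, at radius r is drawn at 1 + k1 r^2 times it, then the intrinsics apply), "eye" and "orientation" of the camera in the world. Camera axes: x right, y up, looking along -z (the intrinsics and any distortion apply to the point x, -y, -z); pixel columns grow to the right and rows downward; lengths in m; the calibration is good to about 2 mm. A picture is of the moment at which its call begins. There is no depth.
- sign_off(): hands the job in, once; it reports no verdict.
The state is a dict: "time": time; "qpos": joint angles; "dq": joint speeds; "joint_efforts": joint torques, N m; "eef_pos": TCP position; "tcp_rot": TCP orientation; "contact_force": force on the tool from outside, world axes, zero at the start; "wrist_torque": the same for the moment, N m; "opening": opening from 0.0 (shut) to 1.0 (fully open).
Only numpy, scipy, OpenCV 4.12 (cv2) and the standard library are available. Lean on these libraries where they do the work, as an engineer would, in place of code of your own. Each camera call takes 0.05 s, during which the arm holds its last target. There are 200 camera calls.

TASK

Discard the red-capped tube: draw it out of the rack, lay it down flat on the absorbent pad and let go, then take it again so that it hangs level and lay it gently, lengthwise, on the middle of the waste container's drop tray. Let go there so that the tube's own weight tips the tray and drops it into the container, and leave the tray swung back shut; keep the hand off the tray and do not press it down with the tube. Leave the blue-capped tubes, the tip box and the spray bottle where they are.

Things in the scene. Friction and masses are not known exactly. Their poses are not given: they have to be found in the camera images.
- red_tube: spent 50 ml sample tube, red cap, 118 mm long: white body 29 mm diameter, 98 mm long, flat foot; eight-sided cap 34 mm across flats, 20 mm long; about 60 g. Origin at the foot's centre, z towards the cap, x square to a cap flat (flats every 45 degrees; they stop it rolling when it lies). Starts upright in a rack cell, foot 5 mm and cap 103 to 123 mm above the bench.
- red_tube_mid (a point): point on the axis of the red-capped tube, 59 mm from the foot (half its length); the tube balances about 6 mm from here towards the cap
- blue_tube_a: tube just like the red one but with a blue cap, upright in the rack, to be left there. Origin at the foot's centre, z up towards the cap.
- blue_tube_b: second tube with a blue cap, upright in the rack, to be left there. Origin at the foot's centre, z up towards the cap.
- rack: grey tube rack fixed to the bench, 95 mm (x) by 231 mm (y), 70 mm high, 2 rows of 5 square cells 31 mm wide at 42 mm pitch. A tube must be lifted 65 mm to come clear. Origin at the centre of its underside. The three tubes stand, in any order, in the cells at (x, y) = (-21, -84), (21, 0) and (-21, 84) mm; all other cells are empty.
- pad: absorbent bench pad, white with a blue border, 240 mm (x) by 160 mm (y), 3 mm thick, fixed. Origin at the centre of its underside.
- bin: yellow waste container with red lid, fixed, 160 mm deep (x), 240 mm wide (y), origin at the centre of its underside. Its mouth is closed by a grey drop tray, floor flush with the lid, 206 mm above the bench, from the pivot at x = -50 mm to the free edge at x = 58 mm, 180 mm long (y) between end fins 12 mm high. Two bearing ears beside the pivot reach 224 mm.
- tray_mid (a point): centre of the level tray's upper face, 58 mm from the pivot, 206 mm above the bench, at x = 8 mm of the container: where the tube is to be laid, its length parallel to the container's y. Fixed to the container, does not swing.
- tray (a joint): drop tray angle, rad: 0 level and shut, grows as its free (+x) edge swings down into the container; stop at 1.2. Counterweights on its ends hold it level with only about 0.007 N m and it yields to the lightest touch: a tube let go near its middle tips it in about half a second and drops inside, and the tray swings back by itself in about a second.
- tip_box: pipette tip box, grey base with blue lid, 85 mm (x) by 122 mm (y), 70 mm high; bystander beyond the pad. Origin at the centre of its underside.
- spray: white spray bottle with blue band and red trigger head, 68 mm diameter, 213 mm high; bystander. Origin at the centre of its underside.
There are look-alikes about, which are no part of the job. Leave any green or yellow look-alike of the red_tube alone.

How it is judged:
By the outcome, as a careful person would: the job done as asked, in the order asked, and still so for the second after the job is handed in, with the robot touching nothing.
It also fails if it takes over 70 s, if anything falls off the work surface, if the arm or the gripper's body presses on something with over 40 N, if the wrist force passes 120 N, or if a joint passes its speed limit or range.

## Working session

There is one attempt and no reset: what is moved stays moved. The work goes in short steps, Python scripts to look and compute and a tool call to move; the robot and the scene stay as the last step left them, time stands still between calls to the robot, and variables do not carry over. Pictures are saved under pics/ and viewed, about 8 in all and at most 12, crops included, and the job is handed in when it is done.

Besides the shell and the picture viewer there is one more tool, called after "Request:" as name([rows], argument=value, ...), one row to a line, values as JSON. drive_tool: Moves the arm, as the interface text tells. Its arguments: {"type":"object","properties":{"steps":{"type":"array","items":{"type":"array","items":{"type":"number"}}},"force":{"type":"number"}},"required":["steps"]}

```bash
mkdir -p pics; ls; cat > h.py <<'E'
import numpy as np, cv2, pickle
from scipy.spatial.transform import Rotation as R
def K(c):
    f=c["frame"].shape[0]/2/np.tan(np.radians(c["vertical_fov"])/2)
    return f
def ray(c,u,v):
    f=K(c); d=np.array([(u-c["cx"])/f,(v-c["cy"])/f]); p=d.copy()
    for _ in range(20): p=d/(1+c["k1"]*(p@p))
    r=R.from_quat(c["orientation"]).apply([p[0],-p[1],-1.0])
    return np.array(c["eye"]),r
def onz(c,u,v,z):
    e,r=ray(c,u,v); return e+r*(z-e[2])/r[2]
def proj(c,P):
    q=R.from_quat(c["orientation"]).inv().apply(np.array(P)-c["eye"])
    s=np.array([q[0],-q[1]])/-q[2]; s=s*(1+c["k1"]*(s@s))
    return s*K(c)+[c["cx"],c["cy"]]
def tri(c1,p1,c2,p2):
    e1,r1=ray(c1,*p1);e2,r2=ray(c2,*p2)
    t=np.linalg.lstsq(np.c_[r1,-r2],e2-e1,rcond=None)[0]
    a=e1+t[0]*r1;b=e2+t[1]*r2
    return (a+b)/2,np.linalg.norm(a-b)
def save(c,n): cv2.imwrite("pics/"+n+".png",c["frame"][:,:,::-1]); pickle.dump(c,open(n+".pkl","wb"))
def load(n): return pickle.load(open(n+".pkl","rb"))
E
python3 - <<'E'
from h import *
from plant import readout, read_camera, ctrl
a=read_camera("scene");b=read_camera("top");w=read_camera("wrist")
for n,c in(("scene0",a),("top0",b),("wrist0",w)):
    save(c,n); print(n,{k:v for k,v in c.items() if k!="frame"})
s=readout.get_state();print(s, ctrl.grasp_offset)
cv2.imwrite("pics/both.png",np.vstack([a["frame"],])[:,:,::-1])
E
```

```text
pics
scene0 {'vertical_fov': 51.37423357631356, 'cx': 289.5928762728075, 'cy': 213.60596515618616, 'k1': -0.01945115114004033, 'eye': array([ 1.21848299, -0.03902289,  0.91190205]), 'orientation': array([0.25694921, 0.23567799, 0.61943848, 0.70336972])}
top0 {'vertical_fov': 49.613154206049856, 'cx': 277.76600830261566, 'cy': 208.1430616337489, 'k1': -0.09818649987981222, 'eye': array([0.45658265, 0.02613473, 1.21623202]), 'orientation': array([ 0.03321707, -0.04586684, -0.70150371,  0.71041214])}
wrist0 {'vertical_fov': 68.10032223613703, 'cx': 277.8232024674671, 'cy': 206.36423853730454, 'k1': -0.06946528883258707, 'eye': array([0.17570486, 0.65372613, 0.37251567]), 'orientation': array([-0.10757406, -0.07345477,  0.56523828,  0.81457836])}
{'time': 0.15, 'qpos': array([ 1.06200325e+00,  2.87030478e-01,  1.57785716e+00,  2.41306452e-05,
        1.27859707e+00, -1.49981595e-01]), 'dq': array([ 8.70114455e-05, -3.26090851e-03, -2.49590827e-03,  1.88885814e-04,
       -1.54919938e-03,  2.13517006e-04]), 'joint_efforts': array([ 1.39419753e-03, -4.06605041e+01, -2.93140590e+01, -9.89362593e-05,
        3.95017749e-03,  1.10921832e-05]), 'eef_pos': array([0.23673493, 0.63157323, 0.23021048]), 'tcp_rot': array([ 0.12555162,  0.69598101, -0.12681229,  0.6955328 ]), 'contact_force': array([-0.07603085, -0.84724325, -0.52522866]), 'wrist_torque': array([ 0.01892794, -0.0480185 , -0.01061879]), 'opening': 1.0014495078734649} 0.0187
```

View pics/scene0.png

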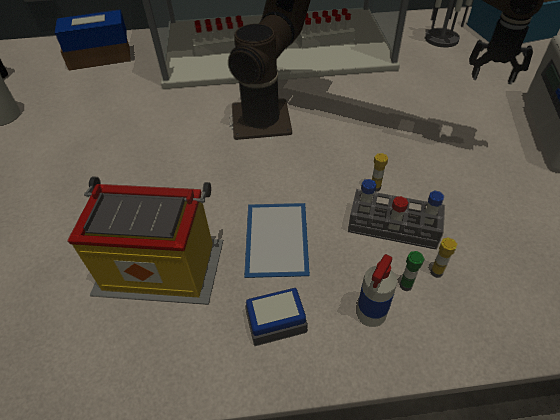

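View pics/top0.png

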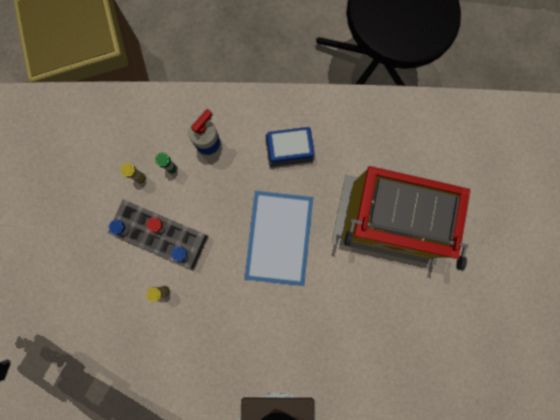

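```bash
cat > m.py <<'E'
from h import *
def blobs(c,lo,hi,amin=30,lo2=None,hi2=None):
    h=cv2.cvtColor(c["frame"],cv2.COLOR_RGB2HSV); m=cv2.inRange(h,lo,hi)
    if lo2: m|=cv2.inRange(h,lo2,hi2)
    n,l,s,ce=cv2.connectedComponentsWithStats(m)
    return [(s[i,4],ce[i].round(1),s[i,:4].tolist(),(l==i).astype(np.uint8)) for i in range(1,n) if s[i,4]>amin]
red=dict(lo=(0,150,80),hi=(8,255,255),lo2=(172,150,80),hi2=(180,255,255))
blue=dict(lo=(98,120,50),hi=(125,255,255))
E
python3 - <<'E'
from m import *
for n in("top0","scene0"):
    c=load(n)
    for nm,k in(("red",red),("blue",blue)):
        for a,ce,bb,m in blobs(c,**k):
            z={"red":.123,"blue":.123}[nm]
            print(n,nm,a,ce,bb,"z.123:",onz(c,*ce,.12)[:2].round(3))
            if a>500:
                cn=max(cv2.findContours(m,0,1)[0],key=cv2.contourArea)
                q=cv2.approxPolyDP(cv2.convexHull(cn),6,True)[:,0]
                for zz in(.003,.206):
                    P=np.array([onz(c,*p,zz) for p in q.astype(float)])[:,:2]
                    print("   quad z",zz,P.round(3).tolist(),"sides",np.linalg.norm(P-np.roll(P,-1,0),axis=1).round(3))
a=load("top0")["frame"][:,:,::-1]
x=cv2.resize(a[160:270,330:480],None,fx=4,fy=4,interpolation=2); y=cv2.resize(a[190:285,95:215],None,fx=4,fy=4,interpolation=2)
cv2.imwrite("pics/bin.png",x);cv2.imwrite("pics/rack.png",y)
E
```

```text
top0 red 161 [200.9 120. ] [192, 110, 19, 21] z.123: [0.798 0.201]
top0 red 2818 [410.1 214.6] [354, 167, 116, 92] z.123: [ 0.568 -0.318]
   quad z 0.003 [[0.71, -0.241], [0.654, -0.525], [0.463, -0.487], [0.521, -0.203]] sides [0.289 0.194 0.289 0.193]
   quad z 0.206 [[0.667, -0.196], [0.621, -0.432], [0.462, -0.401], [0.51, -0.165]] sides [0.241 0.162 0.241 0.161]
top0 red 164 [153.7 224.4] [147, 218, 14, 14] z.123: [0.536 0.308]
top0 blue 390 [288.7 147.2] [267, 128, 47, 34] z.123: [ 0.732 -0.018]
top0 blue 484 [279.9 241. ] [246, 192, 66, 93] z.123: [0.5   0.001]
top0 blue 162 [116.3 226.8] [109, 220, 15, 15] z.123: [0.529 0.399]
top0 blue 167 [178.6 253.4] [172, 247, 14, 14] z.123: [0.467 0.244]
scene0 red 754 [148.2 190.2] [92, 184, 109, 16] z.123: [ 0.413 -0.312]
   quad z 0.003 [[0.283, -0.515], [0.248, -0.506], [0.314, -0.202], [0.345, -0.236]] sides [0.037 0.311 0.046 0.286]
   quad z 0.206 [[0.492, -0.408], [0.464, -0.402], [0.516, -0.166], [0.54, -0.192]] sides [0.029 0.242 0.036 0.222]
scene0 red 1478 [132.3 230.4] [68, 195, 129, 53] z.123: [ 0.541 -0.337]
   quad z 0.0
[... 706 characters left out ...]
4, 10] z.123: [0.466 0.245]
scene0 blue 107 [436.  195.9] [430, 191, 13, 11] z.123: [0.529 0.4  ]
scene0 blue 915 [276.6 244.1] [245, 203, 64, 74] z.123: [ 0.625 -0.007]
   quad z 0.003 [[0.404, 0.089], [0.641, 0.065], [0.624, -0.089], [0.395, -0.068]] sides [0.238 0.155 0.231 0.157]
   quad z 0.206 [[0.586, 0.061], [0.77, 0.042], [0.757, -0.078], [0.579, -0.061]] sides [0.185 0.12  0.179 0.122]
scene0 blue 687 [275.  312.2] [246, 288, 60, 44] z.123: [ 0.794 -0.027]
   quad z 0.003 [[0.674, 0.029], [0.755, 0.041], [0.772, -0.077], [0.691, -0.088]] sides [0.082 0.119 0.081 0.118]
   quad z 0.206 [[0.795, 0.014], [0.859, 0.023], [0.872, -0.068], [0.809, -0.077]] sides [0.064 0.092 0.063 0.091]
```

View pics/bin.png

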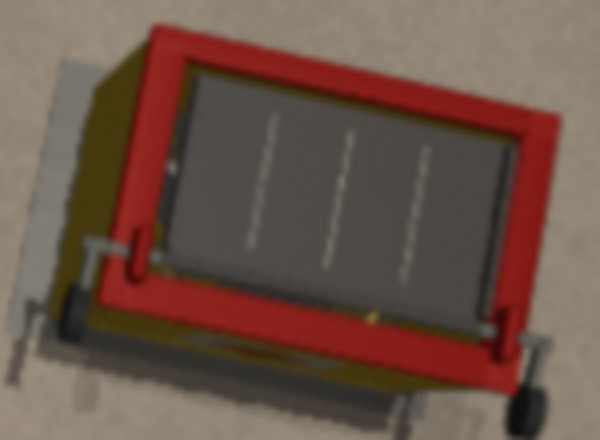

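```bash
cat > go.py <<'E'
from h import *
from plant import readout
def st(): return readout.get_state()
def info():
    s=st(); r=R.from_quat(s["tcp_rot"]); M=r.as_matrix()
    print("t",round(s["time"],2),"tcp",s["eef_pos"].round(4),"toolx",M[:,0].round(3),"y",M[:,1].round(3),"z",M[:,2].round(3),"jaw yaw",np.degrees(np.arctan2(M[1,1],M[0,1])).round(2),"F",s["contact_force"].round(1),"open",round(s["opening"],3),"q6",s["qpos"][5].round(2))
    return s,r
def to(P,jaw=None):
    s,r=info(); d=r.inv().apply(np.array(P)-s["eef_pos"])*100
    print("tool shift cm",d.round(2))
    if jaw is not None:
        M=r.as_matrix(); c=np.degrees(np.arctan2(M[1,1],M[0,1])); e=(jaw-c+90)%180-90
        print("turn about tool x (deg, 180-sym):",round(-e,2))  # tool x is down
E
python3 -c "
from go import *
to([.537,.307,.225])
c=load('top0');print(onz(c,279.9,241,.003))
"
```

```text
t 0.15 tcp [0.2367 0.6316 0.2302] toolx [-0.001 -0.002 -1.   ] y [ 0.351  0.936 -0.002] z [ 0.936 -0.351 -0.   ] jaw yaw 69.44 F [-0.1 -0.8 -0.5] open 1.001 q6 -0.15
tool shift cm [  0.55 -19.84  39.51]
[ 0.50495184 -0.00152784  0.003     ]
```

Request:
drive_tool([
  [0.05,-2,4,0,1],
  [0.05,-2,4,0,1],
  [0.05,-2,4,0,1],
  [0.05,-2,4,0,1],
  [0.05,-2,4,0,1],
  [0.05,-2,4,0,1],
  [0.05,-2,4,0,1],
  [0.05,-2,4,0,1],
  [0.05,-2,4,0,1],
  [0.05,-2,3.5,0,1],
])

```text
time: 1.15
eef_pos: [0.5377, 0.3042, 0.226]
tcp_rot: [0.126, 0.696, -0.126, 0.696]
contact_force: [-0.2, -0.0, 0.2]
opening: 1.0
```

Request:
drive_tool([
  [0,0,0,0,1],
  [0,0,0,0,1],
])

```text
time: 1.35
eef_pos: [0.5368, 0.3053, 0.2258]
tcp_rot: [0.127, 0.696, -0.127, 0.695]
contact_force: [0.1, -0.5, 0.3]
opening: 1.001
```

```bash
python3 - <<'E'
from m import *; from go import *
from plant import read_camera
info()
w=read_camera("wrist");save(w,"wrist1")
for a,ce,bb,m in blobs(w,**red): print(a,ce,bb,onz(w,*ce,.12).round(4))
for a,ce,bb,m in blobs(w,**blue): print("b",a,ce,bb,onz(w,*ce,.12).round(4))
b=max(blobs(w,**red),key=lambda b:b[0])[2]
f=w["frame"][max(0,b[1]-50):b[1]+b[3]+50,max(0,b[0]-80):b[0]+b[2]+80]
print(b)
cv2.imwrite("pics/w1.png",cv2.resize(f,None,fx=3.5,fy=3.5,interpolation=2)[:600,:800,::-1])
E
```

```text
t 1.35 tcp [0.5368 0.3053 0.2258] toolx [-0.001  0.    -1.   ] y [ 0.353  0.936 -0.   ] z [ 0.936 -0.353 -0.001] jaw yaw 69.32 F [ 0.1 -0.5  0.3] open 1.001 q6 -0.86
1276 [280.1 204.4] [260, 184, 42, 42] [0.5368 0.3064 0.12  ]
b 1617 [178.2 151.3] [155, 129, 48, 46] [0.4673 0.2457 0.12  ]
b 1607 [384.6 156.1] [361, 135, 48, 44] [0.5289 0.3987 0.12  ]
b 1610 [ 76.7 195.3] [0, 142, 131, 147] [0.4688 0.1484 0.12  ]
b 314 [ 17.1 271.9] [0, 234, 38, 76] [0.5113 0.0537 0.12  ]
b 936 [ 94.5 403.2] [61, 385, 65, 35] [0.6727 0.0436 0.12  ]
[260, 184, 42, 42]
```

View pics/w1.png

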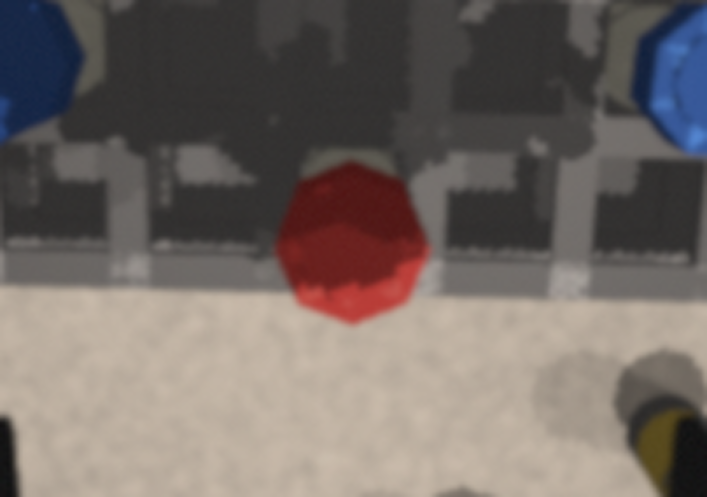

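```bash
python3 - <<'E'
from m import *; from go import *
w=load("wrist1")
f=lambda x,y:onz(w,x/3.5+180,y/3.5+134,.123)[:2]
for a,b,o in(((352,162),(352,323),0),((277,243),(428,245),0),((302,180),(403,305),45),((407,180),(298,303),45)):
    d=f(*b)-f(*a);print(np.degrees(np.arctan2(d[1],d[0]))%180,np.linalg.norm(d))
# edge-fit check
m=max(blobs(w,**red),key=lambda b:b[0])[3]
cn=max(cv2.findContours(m,0,1)[0],key=cv2.contourArea)[:,0].astype(float)
P=np.array([onz(w,*p,.123)[:2] for p in cn]);c=(P.max(0)+P.min(0))/2
best=[];
for t in range(45):
    ws=[np.ptp(P@[np.cos(np.radians(t+k*45)),np.sin(np.radians(t+k*45))]) for k in range(4)]
    best.append(sum(ws))
print("flat normals mod45 (min width):",np.argmin(best),min(best)/4,max(best)/4)
for j in (47,92): to([.5365,.3064,.0985],j)
E
```

```text
159.50727911524464 0.03871629817313637
68.59688522162365 0.03518232630453224
17.517945231323505 0.03821158571833083
118.80220936189093 0.03891891562328805
flat normals mod45 (min width): 2 0.03272999926393586 0.033964663751204785
t 1.4 tcp [0.5362 0.3062 0.2259] toolx [-0.001  0.    -1.   ] y [ 0.352  0.936 -0.   ] z [ 0.936 -0.352 -0.001] jaw yaw 69.42 F [-0.5  0.9  0. ] open 1.004 q6 -0.86
tool shift cm [12.74  0.04  0.04]
turn about tool x (deg, 180-sym): 22.42
t 1.4 tcp [0.5362 0.3062 0.2259] toolx [-0.001  0.    -1.   ] y [ 0.352  0.936 -0.   ] z [ 0.936 -0.352 -0.001] jaw yaw 69.42 F [-0.5  0.9  0. ] open 1.004 q6 -0.86
tool shift cm [12.74  0.04  0.04]
turn about tool x (deg, 180-sym): -22.58
```

Request:
drive_tool([
  [1.5,0,0,-4.5,1],
  [1.5,0,0,-4.5,1],
  [1.5,0,0,-4.5,1],
  [1.5,0,0,-4.5,1],
  [1.5,0,0,-4.5,1],
  [1.5,0,0,0,1],
  [1.5,0,0,0,1],
  [1.2,0,0,0,1],
  [1,0,0,0,1],
  [0,0,0,0,1],
])

```text
time: 2.4
eef_pos: [0.5355, 0.3057, 0.0973]
tcp_rot: [-0.012, 0.708, 0.011, 0.706]
contact_force: [0.4, -0.6, -0.2]
opening: 1.001
```

Request:
drive_tool([
  [0,0,0,0,0.4],
  [0,0,0,0,0.3],
  [0,0,0,0,0.2],
  [0,0,0,0,0.2],
  [0,0,0,0,0.2],
  [0,0,0,0,0.2],
  [0,0,0,0,0.2],
  [0,0,0,0,0.2],
], force=40)

```text
time: 3.2
eef_pos: [0.5373, 0.3063, 0.1003]
tcp_rot: [-0.012, 0.706, 0.012, 0.708]
contact_force: [0.5, 0.2, 5.4]
opening: 0.389
```

```bash
python3 - <<'E'
from m import *; from go import *
from plant import read_camera
info()
a=read_camera("scene");save(a,"scene1");w=read_camera("wrist");save(w,"wrist2")
z=np.hstack([cv2.resize(a["frame"][130:250,330:480],(400,320),interpolation=2),cv2.resize(w["frame"],(427,320))[:,:400]])
cv2.imwrite("pics/g1.png",z[:,:,::-1])
E
```

```text
t 3.2 tcp [0.5373 0.3063 0.1003] toolx [ 0.002  0.001 -1.   ] y [-0.034  0.999  0.001] z [0.999 0.034 0.002] jaw yaw 91.94 F [0.5 0.2 5.4] open 0.389 q6 -1.25
```

View pics/g1.png

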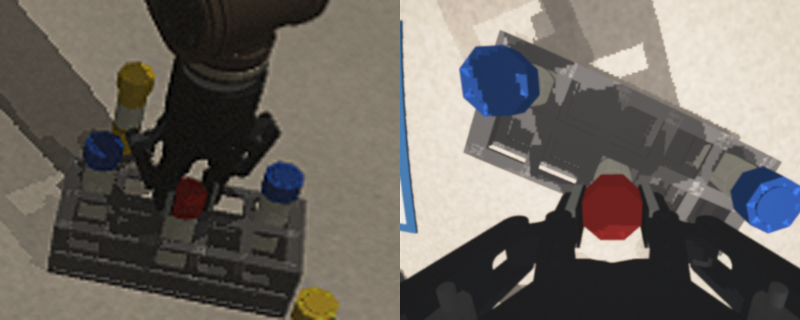

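Request:
drive_tool([
  [-0.6,0,0,0,0.2],
  [-1.2,0,0,0,0.2],
  [-1.6,0,0,0,0.2],
  [-1.6,0,0,0,0.2],
  [-1.6,0,0,0,0.2],
  [-1.6,0,0,0,0.2],
  [-1.6,0,0,0,0.2],
  [-1.6,0,0,0,0.2],
  [-1.6,0,0,0,0.2],
  [-0.8,0,0,0,0.2],
])

```text
time: 4.3
eef_pos: [0.5373, 0.3063, 0.24]
tcp_rot: [-0.012, 0.706, 0.012, 0.708]
contact_force: [0.5, 0.3, -0.2]
opening: 0.389
```

```bash
python3 - <<'E'
from m import *; from go import *
from plant import read_camera
to([.45,0,.2],84.5)
a=read_camera("scene");save(a,"scene2")
for x,ce,bb,m in blobs(a,**red): print(x,ce,bb,onz(a,*ce,.2)[:2])
E
```

```text
t 4.3 tcp [0.5373 0.3063 0.24  ] toolx [ 0.003  0.001 -1.   ] y [-0.034  0.999  0.001] z [0.999 0.034 0.003] jaw yaw 91.95 F [ 0.5  0.3 -0.2] open 0.389 q6 -1.25
tool shift cm [  3.94 -30.32  -9.77]
turn about tool x (deg, 180-sym): 7.45
773 [147.8 190.2] [92, 184, 109, 16] [ 0.49442069 -0.28522947]
1510 [132.5 230.5] [68, 195, 129, 54] [ 0.60992549 -0.30681194]
240 [382.6 266.4] [373, 254, 19, 25] [0.76600906 0.18927497]
```

Request:
drive_tool([
  [0,-2,-0.7,0,0.2],
  [0,-3.2,-1,0,0.2],
  [0,-3.5,-1.1,0,0.2],
  [0,-3.5,-1.1,0,0.2],
  [0,-3.5,-1.1,0,0.2],
  [0,-3.5,-1.1,0,0.2],
  [0,-3.5,-1.1,0,0.2],
  [0,-3.3,-1.1,0,0.2],
  [0,-2.8,-1,0,0.2],
  [0,-1.5,-0.5,0,0.2],
])

```text
time: 5.35
eef_pos: [0.4479, -0.0018, 0.2368]
tcp_rot: [-0.011, 0.707, 0.011, 0.707]
contact_force: [-0.3, 0.4, -0.9]
opening: 0.386
```

Request:
drive_tool([
  [1,0,0,4,0.2],
  [1,0,0,3.5,0.2],
  [1,0,0,0,0.2],
  [1,0,0,0,0.2],
  [0,0,0,0,0.2],
])

```text
time: 5.85
eef_pos: [0.4477, 0.0003, 0.1952]
tcp_rot: [0.034, 0.708, -0.034, 0.705]
contact_force: [-0.6, -0.5, 0.2]
opening: 0.384
```

```bash
python3 - <<'E'
from m import *; from go import *
from plant import read_camera
to([.45,0,.11],84.5)
a=read_camera("scene");save(a,"scene3");w=read_camera("wrist");save(w,"wrist3")
for x,ce,bb,m in blobs(w,**red): print(x,ce,bb)
z=np.hstack([cv2.resize(a["frame"][120:280,180:380],(400,320),interpolation=2),cv2.resize(w["frame"],(427,320))[:,:400]])
cv2.imwrite("pics/g2.png",z[:,:,::-1])
E
```

```text
t 5.85 tcp [4.477e-01 3.000e-04 1.952e-01] toolx [-0.004  0.001 -1.   ] y [0.096 0.995 0.001] z [ 0.995 -0.096 -0.004] jaw yaw 84.51 F [-0.6 -0.5  0.2] open 0.384 q6 -1.7
tool shift cm [ 8.52 -0.01  0.27]
turn about tool x (deg, 180-sym): 0.01
4300 [277.9 278.7] [241, 244, 75, 70]
```

View pics/g2.png

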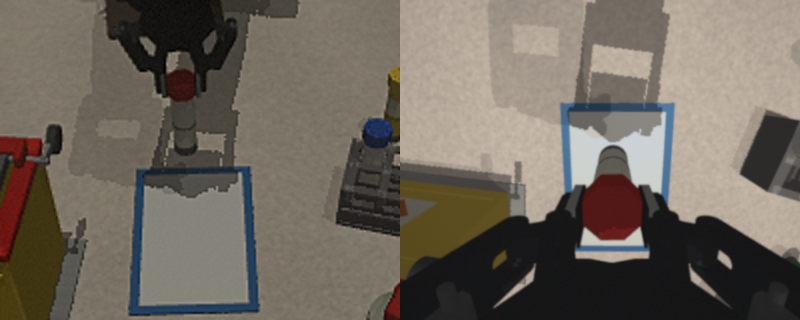

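Request:
drive_tool([
  [1.2,0,0,0,0.2],
  [1.5,0,0,0,0.2],
  [1.5,0,0,0,0.2],
  [1.5,0,0,0,0.2],
  [1.3,0,0,0,0.2],
  [1,0,0,0,0.2],
  [0.5,0,0,0,0.2],
  [0.3,0,0,0,0.2],
  [0.2,0,0,0,0.2],
  [0,0,0,0,0.2],
], force=20)

```text
time: 6.95
eef_pos: [0.4492, -0.0002, 0.1076]
tcp_rot: [0.034, 0.706, -0.034, 0.706]
contact_force: [0.0, -0.8, 0.2]
opening: 0.387
```

Request:
drive_tool([
  [0.2,0,0,0,0.2],
  [0.2,0,0,0,0.2],
  [0.1,0,0,0,0.2],
  [0,0,0,0,0.2],
])

```text
time: 7.35
eef_pos: [0.4488, -0.0001, 0.1022]
tcp_rot: [0.034, 0.706, -0.034, 0.706]
contact_force: [-0.5, -0.8, -0.8]
opening: 0.387
```

Request:
drive_tool([
  [0.1,0,0,0,0.2],
  [0.1,0,0,0,0.2],
  [0.1,0,0,0,0.2],
  [0,0,0,0,0.2],
])

```text
time: 7.75
eef_pos: [0.4488, -0.0001, 0.0991]
tcp_rot: [0.034, 0.706, -0.034, 0.706]
contact_force: [-0.2, -0.2, 0.4]
opening: 0.391
```

Request:
drive_tool([
  [0.1,0,0,0,0.2],
  [0.1,0,0,0,0.2],
  [0,0,0,0,0.2],
])

```text
time: 8.05
eef_pos: [0.4495, -0.0002, 0.0983]
tcp_rot: [0.034, 0.706, -0.034, 0.707]
contact_force: [-2.2, 0.2, 3.9]
opening: 0.387
```

Request:
drive_tool([
  [0,0,0.6,0,0.2],
  [0,0,0.6,0,0.2],
  [-0.05,0,0.7,0,0.2],
  [0.05,0,0.65,0,0.2],
  [0.1,0,0.65,0,0.2],
  [0.1,0,0.6,0,0.2],
  [0,0,0,0,0.2],
])

```text
time: 8.75
eef_pos: [0.4873, -0.0038, 0.0962]
tcp_rot: [0.034, 0.707, -0.034, 0.706]
contact_force: [-1.9, 0.8, 7.0]
opening: 0.386
```

```bash
python3 - <<'E'
from m import *; from go import *
from plant import read_camera
info()
a=read_camera("scene");save(a,"scene4");w=read_camera("wrist");save(w,"wrist4")
for x,ce,bb,m in blobs(w,**red): print(x,ce,bb)
z=np.hstack([cv2.resize(a["frame"][140:260,220:370],(400,320),interpolation=2),cv2.resize(w["frame"],(427,320))[:,:400]])
cv2.imwrite("pics/g3.png",z[:,:,::-1])
E
```

```text
t 8.75 tcp [ 0.4873 -0.0038  0.0962] toolx [-0.001  0.    -1.   ] y [0.097 0.995 0.   ] z [ 0.995 -0.097 -0.001] jaw yaw 84.44 F [-1.9  0.8  7. ] open 0.386 q6 -1.69
92 [276.3 228.9] [263, 225, 31, 13]
3642 [277.8 278.6] [240, 245, 77, 63]
```

View pics/g3.png

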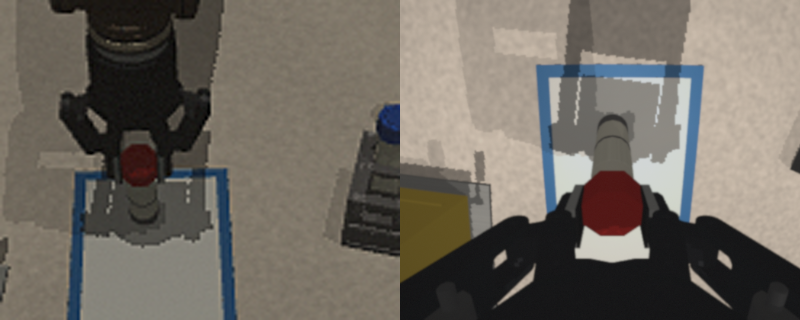

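Request:
drive_tool([
  [0.15,0,0.6,0,0.2],
  [0.15,0,0.6,0,0.2],
  [0.2,0,0.6,0,0.2],
  [0.25,0,0.6,0,0.2],
  [0.3,0,0.6,0,0.2],
  [0.3,0,0.55,0,0.2],
  [0,0,0,0,0.2],
])

```text
time: 9.55
eef_pos: [0.5234, -0.0073, 0.0829]
tcp_rot: [0.034, 0.706, -0.034, 0.707]
contact_force: [-0.2, 0.4, 6.0]
opening: 0.385
```

Request:
drive_tool([
  [0.35,0,0.5,0,0.2],
  [0.4,0,0.5,0,0.2],
  [0.4,0,0.5,0,0.2],
  [0,0,0,0,0.2],
])

```text
time: 9.95
eef_pos: [0.5391, -0.0089, 0.0718]
tcp_rot: [0.034, 0.705, -0.034, 0.707]
contact_force: [0.9, 1.0, 5.8]
opening: 0.392
```

```bash
python3 - <<'E'
from m import *; from go import *
from plant import read_camera
info()
a=read_camera("scene");save(a,"scene5");w=read_camera("wrist");save(w,"wrist5")
z=np.hstack([cv2.resize(a["frame"][140:260,220:370],(400,320),interpolation=2),cv2.resize(w["frame"],(427,320))[:,:400]])
cv2.imwrite("pics/g4.png",z[:,:,::-1])
E
```

```text
t 9.95 tcp [ 0.5391 -0.0089  0.0718] toolx [ 0.003 -0.    -1.   ] y [0.097 0.995 0.   ] z [ 0.995 -0.097  0.003] jaw yaw 84.42 F [0.9 1.  5.8] open 0.392 q6 -1.68
```

View pics/g4.png

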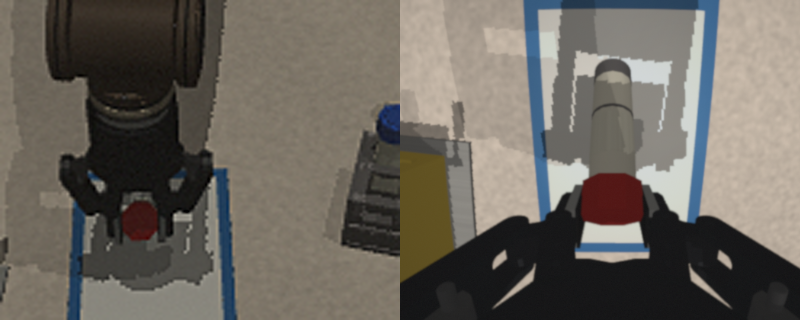

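Request:
drive_tool([
  [0.45,0,0.45,0,0.2],
  [0.5,0,0.45,0,0.2],
  [0.5,0,0.4,0,0.2],
  [0.5,0,0.35,0,0.2],
  [0.55,0,0.35,0,0.2],
  [0.55,0,0.35,0,0.2],
  [0,0,0,0,0.2],
])

```text
time: 10.75
eef_pos: [0.5637, -0.0117, 0.0417]
tcp_rot: [0.034, 0.704, -0.035, 0.709]
contact_force: [3.0, -0.3, 5.4]
opening: 0.386
```

Request:
drive_tool([
  [0.55,0,0.25,0,0.2],
  [0.55,0,0.25,0,0.2],
  [0.5,0,0.2,0,0.2],
  [0.3,0,0.1,0,0.2],
  [0,0,0,0,0.2],
])

```text
time: 11.25
eef_pos: [0.57, -0.0121, 0.0217]
tcp_rot: [0.034, 0.705, -0.034, 0.707]
contact_force: [3.5, -0.8, 4.9]
opening: 0.386
```

```bash
python3 - <<'E'
from m import *; from go import *
from plant import read_camera
info()
a=read_camera("scene");save(a,"scene6");w=read_camera("wrist");save(w,"wrist6")
z=np.hstack([cv2.resize(a["frame"][140:260,220:370],(400,320),interpolation=2),cv2.resize(w["frame"],(427,320))[:,:400]])
cv2.imwrite("pics/g5.png",z[:,:,::-1])
E
```

```text
t 11.25 tcp [ 0.57   -0.0121  0.0217] toolx [ 0.003 -0.001 -1.   ] y [ 0.097  0.995 -0.   ] z [ 0.995 -0.097  0.003] jaw yaw 84.45 F [ 3.5 -0.8  4.9] open 0.386 q6 -1.67
```

View pics/g5.png

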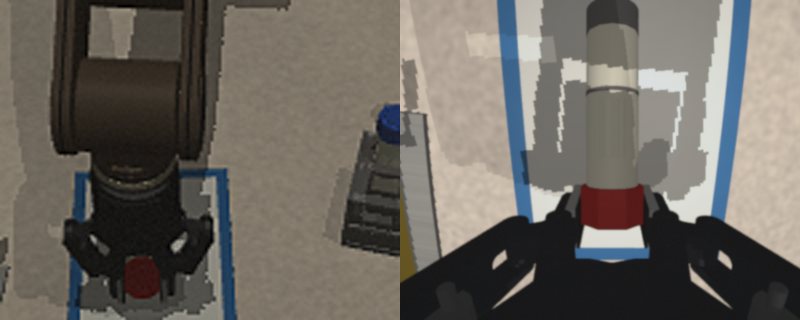

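Request:
drive_tool([
  [0.3,0,0.1,0,0.2],
  [0.3,0,0.1,0,0.2],
  [0.3,0,0.05,0,0.2],
  [0.2,0,0,0,0.2],
  [0.1,0,0,0,0.2],
  [0,0,0,0,0.2],
])

```text
time: 11.95
eef_pos: [0.5703, -0.0119, 0.0084]
tcp_rot: [0.034, 0.707, -0.034, 0.706]
contact_force: [2.6, -0.3, 3.8]
opening: 0.39
```

Request:
drive_tool([
  [0.1,0,0,0,0.2],
  [0.1,0,0,0,0.2],
  [0,0,0,0,0.2],
])

```text
time: 12.25
eef_pos: [0.5707, -0.0119, 0.0066]
tcp_rot: [0.034, 0.706, -0.034, 0.706]
contact_force: [2.7, -0.1, 3.7]
opening: 0.389
```

Open gently, then rise.

Request:
drive_tool([
  [0,0,0,0,0.42],
  [0,0,0,0,0.48],
  [0,0,0,0,0.55],
  [0,0,0,0,0.65],
  [0,0,0,0,0.65],
  [0,0,0,0,0.65],
])

```text
time: 12.85
eef_pos: [0.5707, -0.0119, 0.0067]
tcp_rot: [0.034, 0.706, -0.034, 0.706]
contact_force: [0.8, 0.5, -0.8]
opening: 0.649
```

Request:
drive_tool([
  [-0.5,0,0,0,0.65],
  [-1,0,0,0,0.75],
  [-1.5,0,0,0,0.9],
  [-1.5,0,0,0,1],
  [-1.5,0,-1,0,1],
  [-1.5,0,-2,0,1],
  [-1.5,0,-2,0,1],
  [0,0,0,0,1],
])

```text
time: 13.65
eef_pos: [0.5213, -0.0071, 0.1001]
tcp_rot: [0.034, 0.705, -0.034, 0.708]
contact_force: [0.8, -0.4, 0.4]
opening: 1.0
```

```bash
python3 - <<'E'
from m import *; from go import *
from plant import read_camera
info()
w=read_camera("wrist");save(w,"wrist7");t=read_camera("top");save(t,"top7")
for x,ce,bb,m in blobs(w,**red): print(x,ce,bb,onz(w,*ce,.03).round(4))
for x,ce,bb,m in blobs(t,**red): print("top",x,ce,bb,onz(t,*ce,.03).round(4))
cv2.imwrite("pics/g6.png",w["frame"][:,:,::-1])
E
```

```text
t 13.65 tcp [ 0.5213 -0.0071  0.1001] toolx [ 0.005 -0.001 -1.   ] y [ 0.097  0.995 -0.001] z [ 0.995 -0.097  0.005] jaw yaw 84.46 F [ 0.8 -0.4  0.4] open 1.0 q6 -1.68
985 [277.9 275.3] [257, 260, 42, 30] [ 0.567  -0.0123  0.03  ]
top 168 [201.  120.2] [192, 110, 19, 22] [0.8257 0.2154 0.03  ]
top 2859 [410.1 214.4] [354, 167, 116, 92] [ 0.5781 -0.3467  0.03  ]
```

View pics/g6.png

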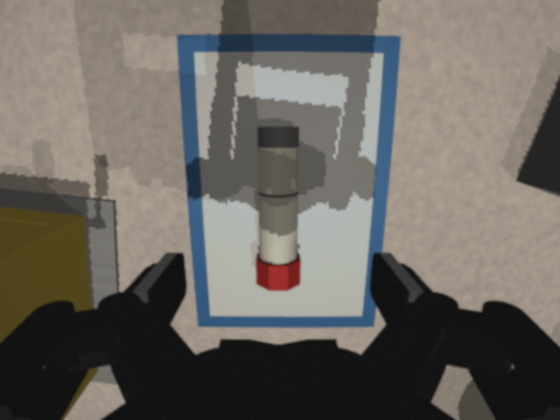

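```bash
python3 - <<'E'
from h import *
w=load("wrist7");print(w["eye"])
for v,z in((127,.032),(127,.0175),(254,.035),(261,.037),(289,.02),(289,.003)):
    print(v,z,onz(w,278,v,z).round(4))
E
```

```text
[ 0.45562681 -0.00158452  0.24224053]
127 0.032 [ 0.4588 -0.0018  0.032 ]
127 0.0175 [ 0.459  -0.0018  0.0175]
254 0.035 [ 0.5474 -0.0103  0.035 ]
261 0.037 [ 0.552  -0.0108  0.037 ]
289 0.02 [ 0.5845 -0.0139  0.02  ]
289 0.003 [ 0.5943 -0.0148  0.003 ]
```

Request:
drive_tool([
  [1,0,0.15,0,0.8],
  [1.5,0,0,0,0.7],
  [1.5,0,0,0,0.65],
  [1.5,0,0,0,0.65],
  [1.5,0,0,0,0.65],
  [1,0,0,0,0.65],
  [0.6,0,0,0,0.65],
  [0.4,0,0,0,0.65],
  [0.2,0,0,0,0.65],
  [0,0,0,0,0.65],
])

```text
time: 14.75
eef_pos: [0.5229, -0.0073, 0.0051]
tcp_rot: [0.034, 0.706, -0.034, 0.707]
contact_force: [-0.1, 0.5, 0.2]
opening: 0.653
```

Request:
drive_tool([
  [0.1,0,0,0,0.5],
  [0,0,0,0,0.4],
  [0,0,0,0,0.3],
  [0,0,0,0,0.2],
  [0,0,0,0,0.2],
  [0,0,0,0,0.2],
  [0,0,0,0,0.2],
], force=30)

```text
time: 15.45
eef_pos: [0.5229, -0.0074, 0.0043]
tcp_rot: [0.034, 0.706, -0.034, 0.706]
contact_force: [-1.2, -0.3, 5.2]
opening: 0.327
```

Request:
drive_tool([
  [0,0,0,0,0.45],
  [0,0,0,0,0.45],
  [-0.2,0,0,0,0.45],
  [-0.2,0,0,0,0.45],
  [0,0,0,0,0.45],
  [0,0,0,0,0.38],
  [0,0,0,0,0.3],
  [0,0,0,0,0.2],
  [0,0,0,0,0.2],
  [0,0,0,0,0.2],
])

```text
time: 16.45
eef_pos: [0.5226, -0.0072, 0.008]
tcp_rot: [0.034, 0.706, -0.034, 0.706]
contact_force: [-0.9, 0.9, 2.3]
opening: 0.328
```

Request:
drive_tool([
  [-0.2,0,0,0,0.2],
  [-0.4,0,0,0,0.2],
  [-0.6,0,0,0,0.2],
  [-1,0,0,0,0.2],
  [-1.5,0,0,0,0.2],
  [-1.5,0,0,0,0.2],
  [-1,0,0,0,0.2],
  [0,0,0,0,0.2],
])

```text
time: 17.25
eef_pos: [0.5244, -0.0076, 0.0726]
tcp_rot: [0.034, 0.704, -0.035, 0.708]
contact_force: [0.2, -0.4, -0.6]
opening: 0.333
```

```bash
python3 - <<'E'
from m import *; from go import *
from plant import read_camera
info()
w=read_camera("wrist");save(w,"wrist8");s=read_camera("scene");save(s,"scene8")
for x,ce,bb,m in blobs(w,**red): print(x,ce,bb)
z=np.hstack([cv2.resize(s["frame"][140:260,220:370],(400,320),interpolation=2),cv2.resize(w["frame"],(427,320))[:,:400]])
cv2.imwrite("pics/g7.png",z[:,:,::-1])
E
```

```text
t 17.25 tcp [ 0.5244 -0.0076  0.0726] toolx [ 0.005 -0.001 -1.   ] y [ 0.097  0.995 -0.001] z [ 0.995 -0.097  0.005] jaw yaw 84.45 F [ 0.2 -0.4 -0.6] open 0.333 q6 -1.68
```

View pics/g7.png

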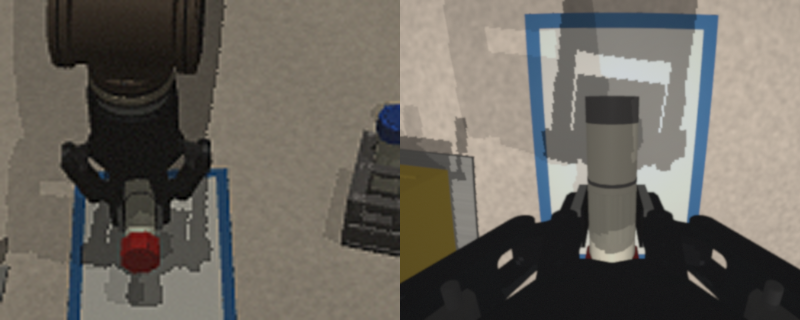

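```bash
python3 - <<'E'
from m import *; from go import *
s=load("scene8"); S,r=info(); M=r.as_matrix(); n=M[:,1]; T=S["eef_pos"]
for a,ce,bb,m in blobs(s,**red):
    if a<600:
        e,d=ray(s,*ce); p=e+d*(n@(T-e))/(n@d); q=p-T; print("scene",a,ce,bb,p.round(4),"along",(q@M[:,2]).round(4),"dz",q[2].round(4))
w=load("wrist8")
h=cv2.cvtColor(w["frame"],cv2.COLOR_RGB2GRAY)
print(h[105:150:2,278], h[135,235:330:3])
for v in (126,127,128):
    e,d=ray(w,278,v); p=e+d*(n@(T-e))/(n@d)
    u=(T-.065*M[:,2]); t=((u-e)@M[:,2])/(d@M[:,2]); print("foot z at -65mm",(e+t*d-T)[2].round(4))
# bin target
to([.5745,-.3015,.30],-11)
E
```

```text
t 17.35 tcp [ 0.5227 -0.0073  0.0703] toolx [ 0.001 -0.    -1.   ] y [ 0.097  0.995 -0.   ] z [ 0.995 -0.097  0.001] jaw yaw 84.45 F [ 0.  -0.  -1.1] open 0.327 q6 -1.68
scene 78 [271.8 230.3] [265, 227, 14, 9] [ 0.5888 -0.0137  0.1262] along 0.0665 dz 0.0559
scene 240 [382.6 266.3] [373, 254, 19, 25] [ 1.3065 -0.0834  1.0503] along 0.7883 dz 0.98
[134 133 133 134 135 134 133 133 134 133 107  60  53  53  52  54  53  53
  53  52  52  53  54] [104 103  98  53  48  48  48  48  50  51  50  50  51  53  53  52  52  50
  51  49  49  50  49  57  57  55  97 135 135 135 135 135]
foot z at -65mm 0.2167
foot z at -65mm 0.2017
foot z at -65mm 0.1919
t 17.35 tcp [ 0.5227 -0.0073  0.0703] toolx [ 0.001 -0.    -1.   ] y [ 0.097  0.995 -0.   ] z [ 0.995 -0.097  0.001] jaw yaw 84.45 F [ 0.  -0.  -1.1] open 0.327 q6 -1.68
tool shift cm [-22.96 -28.79   8.02]
turn about tool x (deg, 180-sym): -84.55
```

```bash
python3 - <<'E'
from m import *; from go import *
s=load("scene8"); S,r=info(); M=r.as_matrix(); T=S["eef_pos"]; z=M[:,2]
for a,ce,bb,m in blobs(s,**red):
    if a<100:
        for al in (.043,.053):
            e,d=ray(s,*ce); u=T+al*z; p=e+d*(((u-e)@z)/(d@z)); print(ce,al,(p-T).round(4))
w=load("wrist8"); g=cv2.cvtColor(w["frame"],cv2.COLOR_RGB2HSV)
zc=R.from_quat(w["orientation"]).as_matrix()
f=w["frame"].astype(int)
for v in (130,140,150,160,180,200,215):
    row=cv2.GaussianBlur(w["frame"],(1,3),0)[v].astype(int).sum(1); d=np.abs(np.diff(row)); L=225+d[225:262].argmax(); Rr=295+d[295:340].argmax()
    e,a=ray(w,L,v); e,b=ray(w,Rr,v); k=.029/np.linalg.norm(a-b); p=e+k*(a+b)/2-T
    print(v,L,Rr,p.round(4))
E
```

```text
t 17.35 tcp [ 0.5227 -0.0073  0.0703] toolx [ 0.001 -0.    -1.   ] y [ 0.097  0.995 -0.   ] z [ 0.995 -0.097  0.001] jaw yaw 84.45 F [ 0.  -0.  -1.1] open 0.327 q6 -1.68
[271.8 230.3] 0.043 [ 0.0426 -0.0055  0.0266]
[271.8 230.3] 0.053 [ 0.0526 -0.0059  0.0391]
130 230 312 [-0.0616  0.0024  0.0319]
140 225 312 [-0.0586  0.0015  0.0391]
150 227 312 [-0.0551  0.0014  0.0374]
160 228 339 [-0.0543  0.0057  0.0632]
180 243 317 [-0.042   0.0038  0.0244]
200 244 310 [-0.031   0.0016  0.0121]
215 244 335 [-0.0351  0.0061  0.0498]
```

Request:
drive_tool([
  [-1,0,0,2.4,0.2],
  [-2,0,0,4.8,0.2],
  [-2.5,0,0,5,0.2],
  [-2.5,0,0,5,0.2],
  [-2.5,0,0,5,0.2],
  [-2.5,0,0,5,0.2],
  [-2.5,0,0,5,0.2],
  [-2.5,0,0,5,0.2],
  [-2,0,0,5,0.2],
  [-1,0,0,5,0.2],
])

```text
time: 18.35
eef_pos: [0.523, -0.0073, 0.2812]
tcp_rot: [0.315, 0.632, -0.315, 0.633]
contact_force: [0.5, 0.1, -0.3]
opening: 0.325
```

Request:
drive_tool([
  [0,0,0,5,0.2],
  [0,0,0,5,0.2],
  [0,0,0,5,0.2],
  [0,0,0,5,0.2],
  [0,0,0,5,0.2],
  [0,0,0,5,0.2],
  [0,0,0,5,0.2],
  [0,0,0,5,0.2],
  [0,0,0,5,0.2],
  [0,0,0,3.2,0.2],
])

```text
time: 19.35
eef_pos: [0.5221, -0.0072, 0.2784]
tcp_rot: [-0.546, -0.45, 0.547, -0.448]
contact_force: [0.1, 0.0, -0.1]
opening: 0.329
```

```bash
python3 - <<'E'
from m import *; from go import *
to([.5733,-.3074,.27],-11)
E
```

```text
t 19.35 tcp [ 0.5221 -0.0072  0.2784] toolx [-0.002  0.001 -1.   ] y [ 0.981 -0.193 -0.003] z [-0.193 -0.981 -0.   ] jaw yaw -11.13 F [ 0.1  0.  -0.1] open 0.329 q6 -0.01
tool shift cm [ 0.82 10.82 28.47]
turn about tool x (deg, 180-sym): -0.13
```

Request:
drive_tool([
  [0,0.6,1.5,0,0.2],
  [0,1.1,2.9,0,0.2],
  [0,1.3,3.4,0,0.2],
  [0,1.3,3.4,0,0.2],
  [0,1.3,3.4,0,0.2],
  [0,1.3,3.4,0,0.2],
  [0,1.3,3.4,0,0.2],
  [0,1.3,3.4,0,0.2],
  [0,0.9,2.4,0,0.2],
  [0,0.4,1.2,0,0.2],
])

```text
time: 20.35
eef_pos: [0.5739, -0.3098, 0.2784]
tcp_rot: [-0.545, -0.45, 0.546, -0.449]
contact_force: [0.5, 0.1, -0.2]
opening: 0.326
```

Request:
drive_tool([
  [0.5,0,0,0,0.2],
  [0.5,0,0,0,0.2],
  [0,0,0,0,0.2],
])

```text
time: 20.65
eef_pos: [0.5741, -0.305, 0.2682]
tcp_rot: [-0.545, -0.451, 0.545, -0.449]
contact_force: [0.9, 0.8, 0.1]
opening: 0.324
```

```bash
python3 - <<'E'
from m import *; from go import *
from plant import read_camera
to([.5733,-.3074,.225],-11)
w=read_camera("wrist");save(w,"wrist9");s=read_camera("scene");save(s,"scene9")
t=w
for c,n in((w,"w"),(s,"s")):
  for x,ce,bb,m in blobs(c,**red): print(n,x,ce,bb,onz(c,*ce,.206).round(4))
z=np.hstack([cv2.resize(s["frame"][140:290,60:240],(400,333),interpolation=2),cv2.resize(w["frame"],(444,333))[:,:400]])
cv2.imwrite("pics/g8.png",z[:,:,::-1])
E
```

```text
t 20.65 tcp [ 0.5741 -0.305   0.2682] toolx [-0.002  0.002 -1.   ] y [ 0.982 -0.189 -0.003] z [-0.189 -0.982 -0.002] jaw yaw -10.87 F [0.9 0.8 0.1] open 0.324 q6 -0.45
tool shift cm [ 4.32 -0.02  0.26]
turn about tool x (deg, 180-sym): 0.13
w 24060 [260.9 119.1] [136, 23, 265, 270] [ 0.5762 -0.2369  0.206 ]
w 44 [309.6 333.7] [307, 325, 6, 14] [ 0.581  -0.4005  0.206 ]
w 42 [246. 334.] [244, 326, 6, 13] [ 0.5325 -0.3916  0.206 ]
s 102 [164.3 190.5] [157, 187, 18, 8] [ 0.5066 -0.2458  0.206 ]
s 36 [ 96.1 192.2] [92, 189, 11, 6] [ 0.4909 -0.3996  0.206 ]
s 156 [189.2 192.8] [177, 189, 24, 11] [ 0.5214 -0.1896  0.206 ]
s 1506 [132.5 230.5] [68, 195, 129, 54] [ 0.6151 -0.3046  0.206 ]
s 241 [382.6 266.4] [373, 254, 19, 25] [0.7698 0.1874 0.206 ]
```

View pics/g8.png

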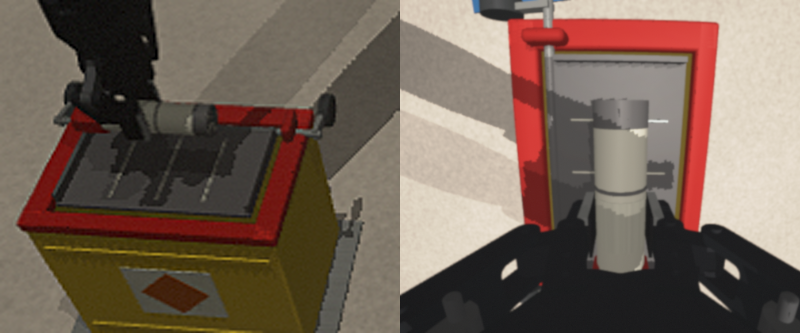

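```bash
python3 - <<'E'
from m import *
w=load("wrist9"); m=max(blobs(w,**red),key=lambda b:b[0])[3]
for v in (60,100,150,200,230):
    xs=np.where(m[v])[0]; a=onz(w,xs[0],v,.206);b=onz(w,xs[-1],v,.206); print(v,xs[0],xs[-1],a[:2].round(4),b[:2].round(4),np.linalg.norm(a-b).round(4))
h=cv2.approxPolyDP(cv2.convexHull(max(cv2.findContours(m,0,1)[0],key=cv2.contourArea)),4,True)[:,0]
print([(p.tolist(),onz(w,*p,.206)[:2].round(4).tolist()) for p in h.astype(float)])
E
```

```text
60 139 398 [ 0.5087 -0.1865] [ 0.6668 -0.2172] 0.1611
100 142 395 [ 0.504  -0.2102] [ 0.6622 -0.2408] 0.1612
150 145 390 [ 0.497  -0.2412] [ 0.6556 -0.2716] 0.1615
200 150 385 [ 0.4906 -0.2746] [ 0.6488 -0.3048] 0.161
230 153 382 [ 0.4863 -0.296 ] [ 0.6445 -0.326 ] 0.161
[([136.0, 25.0], [0.5122, -0.1663]), ([400.0, 31.0], [0.6701, -0.2006]), ([374.0, 292.0], [0.634, -0.3737]), ([178.0, 292.0], [0.4904, -0.3466]), ([158.0, 282.0], [0.4778, -0.3359])]
```

Request:
drive_tool([
  [0.6,0,0.1,0,0.2],
  [0.8,0,0.1,0,0.2],
  [0.8,0,0.15,0,0.2],
  [0.8,0,0,0,0.2],
  [0.8,0,0,0,0.2],
  [0.4,0,0,0,0.2],
  [0.2,0,0,0,0.2],
  [0.2,0,0,0,0.2],
  [0,0,0,0,0.2],
  [0,0,0,0,0.2],
])

```text
time: 21.75
eef_pos: [0.5741, -0.3102, 0.2243]
tcp_rot: [0.546, 0.45, -0.545, 0.45]
contact_force: [-0.2, -0.6, -0.6]
opening: 0.327
```

Request:
drive_tool([
  [0,0,0,0,0.2],
  [0,0,0,0,0.2],
  [0,0,0,0,0.2],
])

```text
time: 22.05
eef_pos: [0.574, -0.3101, 0.224]
tcp_rot: [0.545, 0.45, -0.545, 0.45]
contact_force: [-0.9, 0.2, -0.7]
opening: 0.321
```

```bash
python3 - <<'E'
from m import *; from go import *
from plant import read_camera
s,r=info()
w=read_camera("wrist");save(w,"wrist10");s2=read_camera("scene");save(s2,"scene10")
info()
# tube foot rim vs tray via scene: foot is at +bin y end, dark band
f=s2["frame"]; print(np.array(s2["eye"]))
T=s["eef_pos"]; yb=np.array([.195,.98,0])
for z in(.206,.211,.216): print(z, proj(s2,T*[1,1,0]+[0,0,z]+.065*yb).round(1))
E
```

```text
t 22.05 tcp [ 0.574  -0.3101  0.224 ] toolx [ 0. -0. -1.] y [ 0.982 -0.19   0.   ] z [-0.19  -0.982  0.   ] jaw yaw -10.95 F [-0.9  0.2 -0.7] open 0.321 q6 -0.46
t 22.15 tcp [ 0.574  -0.31    0.2239] toolx [ 0. -0. -1.] y [ 0.982 -0.19   0.   ] z [-0.19  -0.982  0.   ] jaw yaw -10.95 F [-0.1  0.4 -2. ] open 0.328 q6 -0.46
[ 1.21848299 -0.03902289  0.91190205]
0.206 [161.6 217.4]
0.211 [161.  215.9]
0.216 [160.5 214.4]
```

Request:
drive_tool([
  [0.3,0,-0.15,0,0.2],
  [0.3,0,0,0,0.2],
  [0.2,0,0,0,0.2],
  [0.1,0,0,0,0.2],
  [0.1,0,0,0,0.2],
  [0,0,0,0,0.2],
  [0,0,0,0,0.2],
  [0,0,0,0,0.2],
])

```text
time: 22.95
eef_pos: [0.5743, -0.3086, 0.214]
tcp_rot: [0.545, 0.45, -0.545, 0.45]
contact_force: [0.2, -0.3, 0.0]
opening: 0.325
```

```bash
python3 - <<'E'
from m import *; from go import *
from plant import read_camera
s,r=info()
c=read_camera("scene");save(c,"scene11");o=load("scene0")
# free edge of tray: brightness profile across free edge at several y, compare with start picture
B=np.array([.5674,-.301,0]);X=np.array([.98,-.198,0]);Y=np.array([.198,.98,0])
for y in(-.08,-.06,.07,.08):
    P=[proj(c,B+X*x+Y*y+[0,0,.206]) for x in np.arange(.046,.072,.002)]
    for k in(o,c):
        g=cv2.cvtColor(k["frame"],cv2.COLOR_RGB2GRAY)
        print(y,cv2.remap(g,np.float32([[p[0] for p in P]]),np.float32([[p[1] for p in P]]),1)[0])
E
```

```text
t 22.95 tcp [ 0.5743 -0.3086  0.214 ] toolx [ 0. -0. -1.] y [ 0.982 -0.19   0.   ] z [-0.19  -0.982  0.   ] jaw yaw -10.96 F [ 0.2 -0.3  0. ] open 0.325 q6 -0.46
-0.08 [56 56 56 57 59 44 31 36 45 44 42 42 43]
-0.08 [61 62 62 64 65 50 37 40 50 47 43 48 48]
-0.06 [55 57 55 55 57 56 31 37 47 46 42 41 43]
-0.06 [62 62 62 62 65 64 35 41 51 50 47 49 48]
0.07 [55 55 55 57 57 53 42 30 44 48 45 45 43]
0.07 [62 63 62 63 64 59 45 34 49 54 49 48 49]
0.08 [57 56 55 56 57 55 40 26 48 51 47 42 45]
0.08 [62 62 63 64 64 60 44 29 54 57 53 48 48]
```

Request:
drive_tool([
  [0.05,0,0,0,0.2],
  [0.05,0,0,0,0.2],
  [0.05,0,0,0,0.2],
  [0,0,0,0,0.2],
  [0,0,0,0,0.2],
])

```text
time: 23.5
eef_pos: [0.5742, -0.3086, 0.2123]
tcp_rot: [-0.545, -0.45, 0.545, -0.45]
contact_force: [0.4, -0.6, -1.1]
opening: 0.326
```

```bash
cat > edge.py <<'E'
from m import *; from go import *
from plant import read_camera
import sys
s,r=info()
c=read_camera("scene");save(c,sys.argv[1]);o=load("scene0")
B=np.array([.5674,-.301,0]);X=np.array([.98,-.198,0]);Y=np.array([.198,.98,0])
for y in(-.08,-.06,.07,.08):
    P=[proj(c,B+X*x+Y*y+[0,0,.206]) for x in np.arange(.046,.072,.002)]
    for k in(c,):
        g=cv2.cvtColor(k["frame"],cv2.COLOR_RGB2GRAY)
        print(y,cv2.remap(g,np.float32([[p[0] for p in P]]),np.float32([[p[1] for p in P]]),1)[0])
E
python3 edge.py scene12
```

```text
t 23.5 tcp [ 0.5742 -0.3086  0.2123] toolx [-0.  0. -1.] y [ 0.982 -0.19  -0.   ] z [-0.19  -0.982 -0.   ] jaw yaw -10.96 F [ 0.4 -0.6 -1.1] open 0.326 q6 -0.46
-0.08 [63 62 61 61 65 50 35 40 50 47 44 50 51]
-0.06 [62 61 63 63 64 62 34 39 50 51 44 48 50]
0.07 [63 63 62 64 65 59 44 32 48 52 48 52 48]
0.08 [63 61 62 63 64 59 43 30 55 56 51 46 47]
```

Request:
drive_tool([
  [0,0,0,0,0.45],
  [0,0,0,0,0.7],
  [-0.3,0,0,0,0.9],
  [-1,0,0,0,0.9],
  [-2,0,0,0,0.9],
  [-3,0,0,0,0.9],
  [-3,0,0,0,0.9],
  [-2,0,0,0,0.9],
  [-1,0,0,0,0.9],
  [0,0,0,0,0.9],
])

```text
time: 24.55
eef_pos: [0.5748, -0.309, 0.3381]
tcp_rot: [0.546, 0.448, -0.545, 0.451]
contact_force: [0.7, -1.1, 0.4]
opening: 0.897
```

```bash
python3 edge.py scene13; python3 - <<'E'
from m import *
c=load("scene13");print([(x,ce,bb) for x,ce,bb,m in blobs(c,**red,amin=15) if ce[0]<250])
E
```

```text
t 24.55 tcp [ 0.5748 -0.309   0.3381] toolx [ 0.004 -0.003 -1.   ] y [ 0.982 -0.19   0.004] z [-0.19  -0.982  0.002] jaw yaw -10.96 F [ 0.7 -1.1  0.4] open 0.897 q6 -0.46
-0.08 [62 62 61 57 61 62 61 62 63 57 48 46 46]
-0.06 [51 49 51 54 60 60 59 60 61 60 47 44 46]
0.07 [60 60 59 60 60 59 58 58 60 57 50 45 47]
0.08 [60 59 58 59 58 61 61 60 59 61 53 44 45]
[(np.int32(28), array([ 94.9, 188.8]), [92, 184, 7, 10]), (np.int32(142), array([111. , 187.9]), [100, 185, 25, 8]), (np.int32(108), array([160.6, 189.7]), [149, 187, 23, 8]), (np.int32(176), array([187.7, 192.6]), [174, 188, 27, 12]), (np.int32(1530), array([131.4, 230.2]), [68, 195, 129, 54])]
```

Tray is moving (open) mid-swing. Retreat clear and wait for it to shut.

Request:
drive_tool([
  [-1,0,-2,0,0.9],
  [0,0,-3,0,0.9],
  [0,0,-4,0,0.9],
  [0,0,-4,0,0.9],
  [0,0,-4,0,0.9],
  [0,0,-4,0,0.9],
  [0,0,-3,0,0.9],
  [0,0,-1,0,0.9],
  [0,0,0,0,0.9],
  [0,0,0,0,0.9],
])

```text
time: 25.6
eef_pos: [0.6215, -0.0635, 0.3448]
tcp_rot: [-0.545, -0.45, 0.546, -0.45]
contact_force: [0.5, 0.3, -0.8]
opening: 0.898
```

Request:
drive_tool([
  [0,0,0,0,0.9],
  [0,0,0,0,0.9],
  [0,0,0,0,0.9],
  [0,0,0,0,0.9],
  [0,0,0,0,0.9],
  [0,0,0,0,0.9],
  [0,0,0,0,0.9],
  [0,0,0,0,0.9],
  [0,0,0,0,0.9],
  [0,0,0,0,0.9],
])

```text
time: 26.6
eef_pos: [0.6218, -0.0631, 0.3453]
tcp_rot: [-0.545, -0.45, 0.545, -0.45]
contact_force: [1.1, -0.0, 0.6]
opening: 0.897
```

```bash
python3 edge.py scene14; python3 - <<'E'
from m import *
from plant import read_camera
c=load("scene14");o=load("scene0")
d=cv2.absdiff(c["frame"],o["frame"]).max(2)
B=np.array([.5674,-.301,0]);X=np.array([.98,-.198,0]);Y=np.array([.198,.98,0])
q=np.int32([proj(c,B+X*x+Y*y+[0,0,.206]) for x,y in((-.045,-.09),(-.045,.09),(.062,.09),(.062,-.09))])
m=np.zeros(d.shape,np.uint8);cv2.fillPoly(m,[q],1); print("tray diff mean/p95/max",d[m>0].mean(),np.percentile(d[m>0],95),d[m>0].max())
t=read_camera("top");save(t,"top14");t0=load("top0")
for n,k in(("t0",t0),("t",t),("s0",o),("s",c)):
  print(n,[(int(x),ce.tolist()) for x,ce,bb,m in blobs(k,**red)],[(int(x),ce.tolist()) for x,ce,bb,m in blobs(k,**blue)])
E
```

```text
t 26.6 tcp [ 0.6218 -0.0631  0.3453] toolx [-0. -0. -1.] y [ 0.982 -0.19  -0.   ] z [-0.19  -0.982  0.   ] jaw yaw -10.95 F [ 1.1 -0.   0.6] open 0.897 q6 -0.07
-0.08 [58 59 59 59 63 47 32 36 48 47 42 46 47]
-0.06 [59 60 59 60 62 58 32 38 48 46 44 44 44]
0.07 [60 60 60 61 61 56 43 31 47 51 45 46 47]
0.08 [59 60 59 59 60 57 41 29 52 53 49 45 44]
tray diff mean/p95/max 4.116469517743403 7.0 11
t0 [(161, [200.9, 120.0]), (2818, [410.1, 214.6]), (164, [153.7, 224.4])] [(390, [288.7, 147.2]), (484, [279.9, 241.0]), (162, [116.3, 226.8]), (167, [178.6, 253.4])]
t [(198, [201.2, 121.3]), (2658, [414.0, 216.1])] [(212, [274.7, 148.2]), (48, [209.9, 147.4]), (173, [253.6, 234.6]), (163, [116.6, 226.8]), (167, [178.6, 253.4])]
s0 [(754, [148.2, 190.2]), (1478, [132.3, 230.4]), (112, [400.4, 201.3]), (216, [382.3, 266.0])] [(706, [87.9, 21.2]), (108, [368.7, 183.9]), (107, [436.0, 195.9]), (915, [276.6, 244.1]), (687, [275.0, 312.2])]
s [(757, [147.7, 190.2]), (1494, [132.4, 230.6]), (240, [382.6, 266.3])] [(174, [519.6, 4.0]), (714, [88.0, 21.1]), (107, [368.7, 183.9]), (108, [436.0, 196.0]), (869, [277.5, 245.2]), (759, [275.5, 313.5])]
```

```bash
python3 -c "
from plant import sign_off
print(sign_off())"
```

```text
the job is handed in; nothing more can be done
None
```

The red-capped tube has been discarded through the drop tray and the job is handed in, after 26.6 s of the 70 s allowed.

- **Moves:** I drew the tube out of the rack by its cap and tipped it down flat on the pad, where I let go. I then took it again near its balance point so it hung level. I released it about 1–2 mm above the middle of the tray, lengthwise, and lifted the hand away as the tray began to tip.
- **Tray:** The edge had not moved just before release, was open right after it, and matched its starting position at the end. The tray surface differs from the first picture only by a slight brightness change (at most 11 grey levels).
- **Tube:** No red cap shows any more in the rack, or on the pad or bench. I could not see inside the container, so that it is in there is inferred.
- **Bystanders:** The blue caps are within 0.3 pixel of where they started. The tip box and spray mask centres moved by up to about 1.4 pixels in the scene view. The masks also grew, so I put this down to slightly brighter pictures, not movement. In the last top view the hand was over the pad area, so I did not use it to check the tip box.
- **Weaker checks:** My numeric check that the tube hung level was noisy, with several edge fits failing. I relied on the picture and on one cap-height reading that agreed to about 2 mm.
- **Forces:** The wrist force readings after each move stayed below about 9 N.

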